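Make up two mosaic repair kits

TASK

Make up the two mosaic repair kits from the stock on the bench: the large star, the long hexagon tile and the glue bottle go into the long tray, the small star and the grout jar into the short tray, one thing to a compartment, in any compartment of its tray. Set everything down gently instead of dropping it, tiles flat with the glazed face up and the bottle and jar standing upright, and leave the cross and the square tile where they lie.

Things in the scene. Friction and masses are not known exactly. Their poses are not given: they have to be found in the camera images.
- large_star: Blue-glazed terracotta tile, 14 mm thick, lying flat, glaze up. Larger of two eight-pointed stars: two overlaid 42.4 mm squares turned 45 degrees; 60 mm over the points (which lie along its x, y and diagonals), 55.4 mm when gripped by two neighbouring points on each side (22.5 degrees off the points). Origin: centre of its underside; z up. 65 g.
- small_star: Blue-glazed terracotta tile, 14 mm thick, lying flat, glaze up. Smaller of two eight-pointed stars: 42 mm over the points (which lie along its x, y and diagonals), 38.8 mm when gripped by two neighbouring points on each side (22.5 degrees off the points). Origin: centre of its underside; z up. 34 g.
- long_hexagon: Blue-glazed terracotta tile, 14 mm thick, lying flat, glaze up. Long hexagon: two parallel straight sides 38 mm long and 30 mm apart, a right-angled point at each end; 68 mm point to point along its x, 30 mm wide along its y. Origin: centre of its underside; z up. 50 g.
- glue_bottle: Small closed white plastic bottle standing upright, round, body diameter 34 mm up to 45 mm height, narrowing above to a small cap, 80 mm tall. Origin: centre of its underside; z up its axis. 60 g.
- grout_jar: Squat closed white plastic jar with a grey screw lid, standing upright, round, 52 mm diameter up to 24 mm height, then narrowing to the lid, 47 mm diameter from 39 mm up, 55 mm tall. Origin: centre of its underside; z up its axis. 110 g.
- long_tray: Longer plywood kit tray, open on top. Outside 122 mm along its x by 276 mm along its y, 32 mm high; walls and floor 6 mm thick, dividers 28 mm high. Three compartments in a row along y, each 110 (x) by 84 mm (y) inside, centred at x = 0, y = -90, 0, +90 mm. Fixed to the bench. Origin: centre of its underside, on the bench; z up. The trays swap sides between starts.
- short_tray: Shorter plywood kit tray, open on top. Outside 122 mm along its x by 186 mm along its y, 32 mm high; walls and floor 6 mm thick, dividers 28 mm high. Two compartments in a row along y, each 110 (x) by 84 mm (y) inside, centred at x = 0, y = -45, +45 mm. Fixed to the bench. Origin: centre of its underside, on the bench; z up. The trays swap sides between starts.
- cross: Blue-glazed terracotta tile, 14 mm thick, lying flat, glaze up. Plus-shaped cross, 60 mm over its arms (along its x and y), arms 22 mm wide. In no kit; loose among the stock. Origin: centre of its underside; z up. 
- square_tile: Blue-glazed terracotta tile, 14 mm thick, lying flat, glaze up. Plain square, 70 by 70 mm. In no kit; loose among the stock. Origin: centre of its underside; z up. 

How it is judged:
By the outcome, as a careful person would: the job done as asked, in the order asked, and still so for the second after the job is handed in, with the robot touching nothing.
It also fails if it takes over 128 s, if anything falls off the work surface, if the arm or the gripper's body presses on something with over 40 N, if the wrist force passes 120 N, or if a joint passes its speed limit or range.

ROBOT

A 6-joint arm with a two-finger parallel gripper is mounted at the origin on the work surface. World frame = base frame: x ahead of the robot, y to its left, z up, the work surface at z = 0. Lengths are in m, angles in rad, forces in N, time in s.
With the tool pointing down it reaches from about 0.35 to 0.975 m from the base axis. Payload 4.9 kg.
Tool frame: the origin (TCP) lies at the very end of the fingers, on their centre line; the grasp point (between the pads) lies ctrl.grip_point_offset behind it (ctrl.grip_point_offset is the distance from the TCP to the grasp point, in m); z points along the fingers, y is the line along which they close (so a half turn about z gives the same grasp; the last joint's range is limited). The gripper opens to 85 mm and grips with 20 to 120 N. Pads are 22 mm wide; open, the fingers measure 114 mm over their backs; the gripper's body (76 mm by 85 mm) begins 54 mm behind the grasp point. The pads swing forward as they close: fully open they stand 13 mm farther back than shut.
Start: joints at [-0.119, 0.053, 1.613, -0, 1.476, -0.119], TCP at [0.625, 0, 0.231] pointing down, gripper open.
Joint ranges: [-3.01, 3.01], [-1.01, 2.22], [0.06, 2.58], [-1.02, 4.17], [0.09, 2.62], [-3.14, 3.14]. Speed limits (rad/s): [2.57, 2.57, 3.14, 3.14, 3.14, 3.14].

INTERFACE

Orientations are given as a rotation vector (axis times angle).
In Python, from station import ctrl gives the robot as it stands. The module is installed in compiled form; this text tells all that it offers.
- The arm moves only by the tool drive_tool, never from a script. Its argument "steps" is a list of rows, each an object with "translation": the shift along the tool's x, y, z normalised to -1 to 1, where 1 is 4 cm, a list of three; "angular": the turn, a rotation vector about the tool's x, y, z normalised to -1 to 1, where 1 is 8 degrees, a list of three; "gripper": the opening, from 0 (shut) to 1 (fully open). In form: [{"translation": [dx, dy, dz], "angular": [wx, wy, wz], "gripper": gripper}, ...]. A call has 1 to 8 rows; each row shifts and turns the commanded pose from where the row before left it, along the tool's axes as they then stand; what a row does not reach is not made up. A row lasts 1/8 s, in which the tool goes at most 62.5 mm and 10.7 degrees, less where a joint would pass 70% of its speed; a pose out of reach is approached as far as the arm can. A call with a number of a shift or a turn outside -1 to 1 is refused whole. A call with a gripper value outside its range is refused whole. The fingers move at their own pace and stop on an object; "force" is the grip in N (left out, the last holds). Time passes only in rows, so rows that do not move let the fingers close. It gives the time, the measured TCP pose, the force, the opening and the grip force at its end, in the units of the state.
- ctrl.get_obs(): the state, without advancing time (a new reading comes with each control period).
- ctrl.get_image(name): name is "scene" or "side" or "wrist"; returns a dict with "color" (420x560x3 uint8, red, green, blue), "depth" (420x560 float32, m along the optical axis (not along the pixel's ray), 0 where there is no reading), "fx", "fy", "cx", "cy" (pixels), "k1" (the pictures are not rectified: a ray, as slopes to the right and down, at radius r is drawn at 1 + k1 r^2 times it, then the intrinsics apply), "R" (3x3) and "t" (3): a world point X has camera coordinates R X + t. Camera axes: x right, y down, z forward; pixel columns grow to the right and rows downward; lengths in m; the calibration is good to about 2 mm. A picture is of the moment at which its call begins.
- ctrl.finish_job(): hands the job in; it is judged then, once.
The state is a dict: "t": time; "q": joint angles; "dq": joint speeds; "effort": joint torques, N m; "tool_pos": TCP position; "tool_rot": TCP orientation; "contact_force": force on the tool from outside, world axes, zero at the start; "wrist_torque": the same for the moment, N m; "opening": finger opening in m; "grip_force": force on a finger pad.
Only numpy, scipy, OpenCV 4.12 (cv2) and the standard library are available. Lean on these libraries where they do the work, as an engineer would, in place of code of your own. Each camera call takes 0.05 s, during which the arm holds its last target. There are 200 camera calls.

## Working session

There is one attempt and no reset: what is moved stays moved. The work goes in short steps, Python scripts to look and compute and a tool call to move; the robot and the scene stay as the last step left them, time stands still between calls to the robot, and variables do not carry over. Pictures are saved under pics/ and viewed, at most 14 in all, crops included, and the job is handed in when it is done.

Besides the shell and the picture viewer there is one more tool, called after "Call:" in YAML: its name, and indented under it one key for each argument. drive_tool: Moves the arm, as the interface text tells. Its arguments: {"type":"object","properties":{"steps":{"type":"array"},"force":{"type":"number"}},"required":["steps"]}

```bash
mkdir -p pics; python3 - <<'E'
from station import ctrl
import cv2
o=ctrl.get_obs();print(o['t'],o['tool_pos'],o['tool_rot'],o['opening'],ctrl.grip_point_offset)
for n in ['scene','side']:
    im=ctrl.get_image(n);cv2.imwrite(f'pics/{n}0.png',im['color'][:,:,::-1])
    print(n,im['fx'],im['fy'],im['cx'],im['cy'],im['k1'],im['R'],im['t'])
E
```

```text
0.0 [6.24374365e-01 8.36180058e-05 2.30059051e-01] [-2.22030706e+00 -2.22026229e+00  1.97123999e-03] 0.08568720912293357 0.0187
scene 384.17149894859716 384.17149894859716 278.92442217162545 208.55846712502392 -0.07843409521151194 [[ 0.48576781  0.87408279 -0.00298541]
 [ 0.73215916 -0.40875527 -0.54485052]
 [-0.47746477  0.26248505 -0.83852787]] [-0.30057157 -0.39134372  1.22820537]
side 394.25904883934805 394.25904883934805 277.3520491180115 211.97349612783185 0.008423943500214187 [[-0.9232043  -0.38428738  0.00412633]
 [-0.24560841  0.58171855 -0.77542249]
 [ 0.29558472 -0.71688684 -0.63142928]] [0.51574646 0.18742753 0.99192166]
```

View pics/scene0.png

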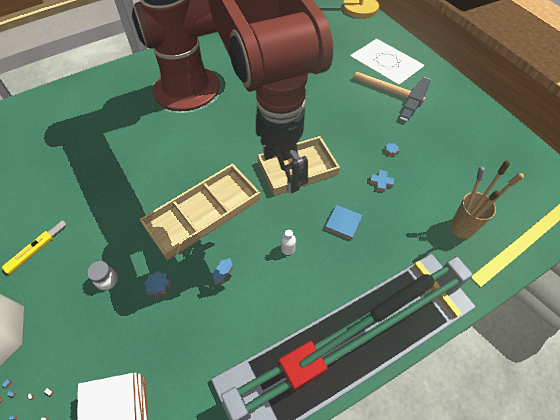

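The scene picture shows the jar at (102,275), large star (157,283), hexagon (223,270), bottle (289,242), square (343,222), cross (381,181) and small star (391,149). The long tray is at (200,208) and the short one at (300,165). Next I'll make orthographic views from the depth.

```bash
cat > h.py <<'E'
from station import ctrl
import numpy as np, cv2
from scipy.spatial.transform import Rotation as Rn
def cloud(im):
    d=im['depth'];h,w=d.shape;u,v=np.meshgrid(np.arange(w),np.arange(h))
    x=(u-im['cx'])/im['fx'];y=(v-im['cy'])/im['fy'];a,b=x.copy(),y.copy()
    for _ in range(8):
        s=1+im['k1']*(a*a+b*b);a,b=x/s,y/s
    P=np.stack([a*d,b*d,d],-1)
    W=(P-im['t'])@im['R']; W[d<=0]=np.nan
    return W
def proj(im,X):
    c=np.asarray(X)@im['R'].T+im['t'];a=c[...,0]/c[...,2];b=c[...,1]/c[...,2]
    s=1+im['k1']*(a*a+b*b);return np.stack([a*s*im['fx']+im['cx'],b*s*im['fy']+im['cy']],-1)
def ortho(im,z,x0,x1,y0,y1,r=.001):
    # rows: x decreasing downwards; cols: y decreasing rightwards
    xs=np.arange(x1,x0,-r);ys=np.arange(y1,y0,-r);Y,X=np.meshgrid(ys,xs)
    uv=proj(im,np.stack([X,Y,np.full_like(X,z)],-1)).astype(np.float32)
    return cv2.remap(im['color'],uv[...,0],uv[...,1],cv2.INTER_LINEAR)
E
cat > m.py <<'E'
from h import *
for n in ['scene','side']:
    im=ctrl.get_image(n);W=cloud(im);c=im['color'].astype(int)
    print(n,'table z',np.nanmedian(W[...,2][(c[...,1]>c[...,0]+20)&(c[...,1]>c[...,2]+5)]))
    blue=(c[...,2]>c[...,0]+35)&(c[...,2]>c[...,1]+12)
    k,l,s,ce=cv2.connectedComponentsWithStats(blue.astype(np.uint8))
    for i in range(1,k):
        if s[i,4]<40: continue
        p=W[l==i];q=p[(p[:,2]>.009)&(p[:,2]<.03)]
        if len(q)<20: continue
        print('blue',ce[i].round(),s[i,4],'mean',q.mean(0).round(4),'rng',np.ptp(q[:,:2],axis=0).round(3),'zmed',np.median(q[:,2]).round(4))
    m=np.nan_to_num((W[...,2]>.03)&(W[...,2]<.12)&(W[...,0]>.3)&(W[...,0]<1)&(abs(W[...,1])<.6))
    k,l,s,ce=cv2.connectedComponentsWithStats(m.astype(np.uint8))
    for i in range(1,k):
        if s[i,4]>60:
            p=W[l==i];print('tall',ce[i].round(),s[i,4],p.min(0).round(3),p.max(0).round(3),np.median(p,0).round(3))
    cv2.imwrite(f'pics/o_{n}.png',cv2.cvtColor(ortho(im,.014,.3,.9,-.4,.4),cv2.COLOR_RGB2BGR))
E
python3 m.py
```

```text
scene table z 0.00017268008360270474
blue [392. 148.] 101 mean [0.5389 0.406  0.0129] rng [0.036 0.037] zmed 0.0129
blue [382. 179.] 256 mean [0.6136 0.3133 0.0139] rng [0.056 0.056] zmed 0.014
blue [344. 221.] 710 mean [0.6701 0.1522 0.014 ] rng [0.093 0.093] zmed 0.014
blue [222. 270.] 284 mean [ 0.6439 -0.1611  0.0139] rng [0.045 0.056] zmed 0.0139
blue [156. 283.] 374 mean [ 0.6014 -0.3042  0.0146] rng [0.052 0.051] zmed 0.0146
tall [321. 156.] 188 [0.407 0.138 0.03 ] [0.536 0.241 0.037] [0.492 0.22  0.032]
tall [269. 174.] 120 [0.393 0.043 0.03 ] [0.518 0.077 0.036] [0.475 0.054 0.032]
tall [197. 209.] 681 [ 0.388 -0.283  0.03 ] [0.554 0.006 0.036] [ 0.484 -0.15   0.032]
tall [473. 213.] 1154 [0.788 0.369 0.03 ] [0.864 0.444 0.12 ] [0.83  0.397 0.077]
tall [288. 240.] 225 [ 0.651 -0.019  0.031] [0.682 0.013 0.083] [ 0.671 -0.007  0.055]
tall [338. 345.] 5269 [ 0.849 -0.269  0.03 ] [0.989 0.27  0.12 ] [ 0.929 -0.096  0.098]
tall [ 99. 272.] 431 [ 0.509 -0.428  0.03 ] [ 0.557 -0.382  0.059] [ 0.539 -0.403  0.055]
tall [112. 399.] 2819 [ 0.756 -0.508  0.03 ] [ 0.861 -0.393  0.088] 
[... 274 characters left out ...]
054 0.054] zmed 0.0132
blue [214. 342.] 191 mean [0.5368 0.4056 0.0136] rng [0.038 0.037] zmed 0.0136
tall [255. 137.] 164 [ 0.773 -0.433  0.03 ] [ 0.874 -0.393  0.069] [ 0.818 -0.409  0.043]
tall [158. 191.] 2405 [ 0.847 -0.271  0.03 ] [0.946 0.271 0.12 ] [0.905 0.079 0.095]
tall [329. 152.] 152 [ 0.507 -0.432  0.03 ] [ 0.551 -0.379  0.061] [ 0.526 -0.394  0.053]
tall [321. 206.] 384 [ 0.385 -0.286  0.03 ] [0.55  0.005 0.037] [ 0.462 -0.101  0.033]
tall [245. 207.] 162 [ 0.645 -0.013  0.03 ] [0.678 0.013 0.084] [0.659 0.004 0.054]
tall [290. 266.] 505 [0.392 0.044 0.03 ] [0.534 0.243 0.037] [0.46  0.154 0.033]
tall [102. 286.] 1270 [0.784 0.368 0.03 ] [0.864 0.444 0.12 ] [0.814 0.415 0.078]
```

View pics/side0.png

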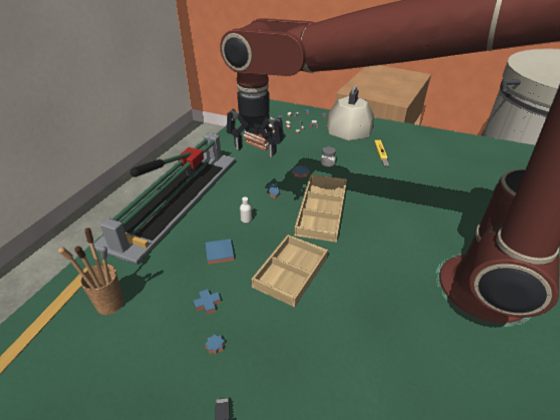

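```bash
sleep 1
```

```text
(no output)
```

View pics/o_scene.png

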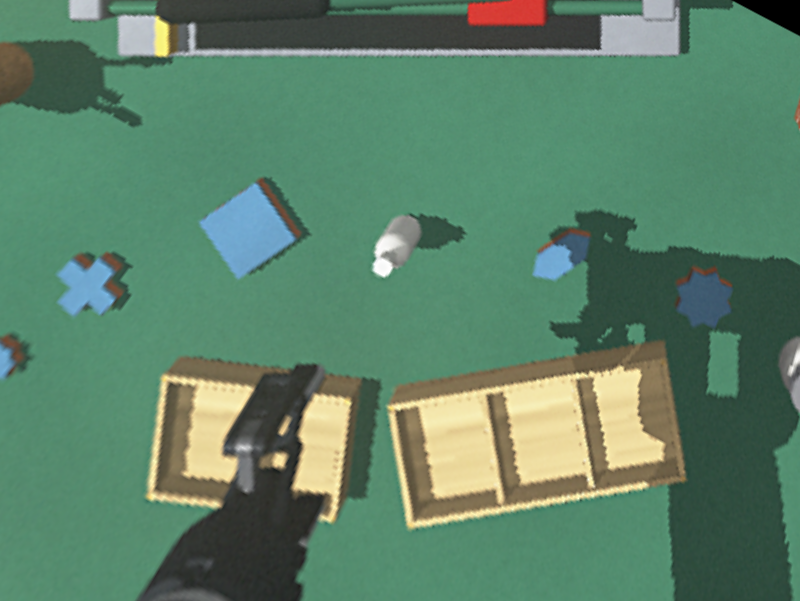

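The side view confirms the layout, with blue tiles at (274,190), (219,249), (207,300) and (214,342). The ortho shows the hexagon at about (560,255), partly in shadow, and the trays turned slightly. Now I'll fit poses.

```bash
cat > fit.py <<'E'
from h import *
from scipy.optimize import least_squares, minimize
def star(R): # two squares
    r=R; a=np.arange(16)*np.pi/8; ri=r*np.cos(np.pi/4)/np.cos(np.pi/8)
    rr=np.where(np.arange(16)%2==0,r,ri); return np.c_[rr*np.cos(a),rr*np.sin(a)]
hexa=np.array([[34,0],[19,15],[-19,15],[-34,0],[-19,-15],[19,-15]])/1000.
SH={'large_star':(star(.03),.6014,-.3042,45),'small_star':(star(.021),.538,.406,45),'hexagon':(hexa,.640,-.160,180)}
def hue(o):
    c=cv2.cvtColor(o,cv2.COLOR_RGB2HSV).astype(int); return ((c[...,0]>98)&(c[...,0]<125)&(c[...,1]>70)).astype(np.uint8)
def fit(im,name,r=.0005,cen=None,z=.014):
    poly,x,y,per=SH[name]
    if cen is not None:x,y=cen
    w=.055;o=ortho(im,z,x-w,x+w,y-w,y+w,r);m=hue(o);n=m.shape[0]
    def iou(p):
        c,s=np.cos(p[2]),np.sin(p[2]);q=poly@np.array([[c,s],[-s,c]])+p[:2]
        pix=np.c_[(w-q[:,1])/r,(w-q[:,0])/r]
        t=np.zeros_like(m);cv2.fillPoly(t,[np.round(pix*16).astype(np.int32)],1,shift=4)
        return (t&m).sum()/max((t|m).sum(),1)
    rc,cc=np.nonzero(m);c0=[w-rc.mean()*r,w-cc.mean()*r]
    best=max(((iou([c0[0],c0[1],np.radians(a)]),a) for a in range(0,per,5)))
    s=minimize(lambda p:-iou([p[0]/100,p[1]/100,p[2]]),[c0[0]*100,c0[1]*100,np.radians(best[1])],method='Nelder-Mead',options=dict(initial_simplex=np.array([[c0[0]*100,c0[1]*100,np.radians(best[1])]])+np.array([[0,0,0],[.5,0,0],[0,.5,0],[0,0,.1]])))
    return x+s.x[0]/100,y+s.x[1]/100,np.degrees(s.x[2])%per,-s.fun
if __name__=='__main__':
  for n in ['scene','side']:
    im=ctrl.get_image(n);W=cloud(im)
    for k in SH:
        print(n,k,np.round(fit(im,k),4))
    def sel(x0,x1,y0,y1,z0,z1):
        m=(W[...,0]>x0)&(W[...,0]<x1)&(W[...,1]>y0)&(W[...,1]<y1)&(W[...,2]>z0)&(W[...,2]<z1);return W[m]
    for k,b,zr,R in [('bottle',(.62,.71,-.05,.05),(.008,.044),.017),('jarlid',(.48,.59,-.46,-.35),(.04,.052),.0235),('jarbody',(.48,.59,-.46,-.35),(.006,.023),.026)]:
        p=sel(*b,*zr)
        if len(p)<10: print(k,len(p));continue
        s=least_squares(lambda c:np.hypot(p[:,0]-c[0],p[:,1]-c[1])-R,p[:,:2].mean(0)+.3*(p[:,:2].mean(0)-(-im['R'].T@im['t'])[:2])/10,loss='soft_l1',f_scale=.001)
        print(n,k,len(p),s.x.round(4),np.sqrt(np.mean(s.fun**2)).round(4))
    p=sel(.48,.59,-.46,-.35,.052,.06);print(n,'jar top',((p.min(0)+p.max(0))/2).round(4),np.ptp(p,axis=0).round(3))
    p=sel(.62,.71,-.05,.05,.072,.09);print(n,'bottle top',((p.min(0)+p.max(0))/2).round(4),np.ptp(p,axis=0).round(3))
    for k,b in [('long',(.37,.57,-.3,.02)),('short',(.38,.56,.025,.26))]:
        p=sel(*b,.0295,.0345)
        print(n,k,[np.round(v,4) for v in cv2.minAreaRect(p[:,:2].astype(np.float32)*1)],len(p))
E
python3 fit.py
```

```text
scene large_star [ 0.6009 -0.3039 20.      0.9609]
scene small_star [ 0.5393  0.4053 34.6296  0.9398]
scene hexagon [  0.6435  -0.161  124.1756   0.9502]
scene bottle 98 [ 0.664  -0.0023] 0.0005
scene jarlid 64 [ 0.5316 -0.4045] 0.0022
scene jarbody 88 [ 0.5317 -0.4059] 0.0011
scene jar top [ 0.5328 -0.4045  0.0552] [0.047 0.046 0.006]
scene bottle top [ 0.6657 -0.0029  0.0776] [0.016 0.017 0.01 ]
scene long [array([ 0.4703, -0.1382]), array([0.1258, 0.2768]), np.float64(8.9355)] 717
scene short [array([0.4647, 0.1424]), array([0.1877, 0.1245]), np.float64(83.5655)] 321
side large_star [ 0.5992 -0.3062 19.8757  0.8889]
side small_star [ 0.5363  0.4051 34.5641  0.9412]
side hexagon [  0.6403  -0.1625 123.9137   0.9259]
side bottle 111 [0.6479 0.0206] 0.0061
side jarlid 37 [ 0.5213 -0.3709] 0.0082
side jarbody 67 [ 0.5303 -0.4091] 0.0117
side jar top [ 0.5295 -0.4086  0.056 ] [0.044 0.05  0.006]
side bottle top [ 0.6616 -0.0031  0.0783] [0.016 0.017 0.012]
side long [array([ 0.4678, -0.1411]), array([0.1218, 0.2835]), np.float64(9.6512)] 363
side short [array([0.4627, 0.1414]), array([0.1896, 0.1235]), np.float64(82.87)] 474
```

```bash
cat > leg.py <<'E'
import sys
from h import *
# usage: leg.py x y z phi ; chain of 4-tuples; first from measured pose
def legs(p,phi,tg):
    for x,y,z,f in tg:
        d=np.array([x,y,z])-p; a=np.radians(f); ty=np.array([np.cos(a),np.sin(a)]); tx=np.array([-np.sin(a),np.cos(a)])
        s=np.array([d[:2]@tx,d[:2]@ty,-d[2]])/.04; n=max(1,int(np.ceil(abs(s).max()/.95)))
        w=(phi-f)/8; m=int(np.ceil(abs(w)/.95-1e-3))
        print(f'-> {x:.4f} {y:.4f} {z:.4f} phi {f:.1f} | turn wz total {w:.3f} rows {m} each {w/max(m,1):.3f} | shift total {s.round(3)} rows {n} each {(s/n).round(3)}')
        p=np.array([x,y,z]);phi=f
if __name__=='__main__':
    o=ctrl.get_obs();M=Rn.from_rotvec(o['tool_rot']).as_matrix();phi=np.degrees(np.arctan2(M[1,1],M[0,1]))
    print('t',round(o['t'],2),'pos',o['tool_pos'].round(4),'phi',round(phi,2),'tilt',M[:,2].round(4),'F',o['contact_force'].round(1),'open',round(o['opening'],4),'grip',round(o['grip_force'],1))
    a=[float(v) for v in sys.argv[1:]];legs(np.array(o['tool_pos']),phi,np.array(a).reshape(-1,4))
E
python3 leg.py .600 -.305 .15 -2.5  .600 -.305 0 -2.5  .600 -.305 .12 -2.5  .4836 -.228 .12 9.3 .4836 -.228 .0065 9.3 .4836 -.228 .15 9.3  .642 -.162 .15 34 .642 -.162 .002 34 .642 -.162 .12 34 .469 -.1395 .12 99.3 .469 -.1395 .0085 99.3 .469 -.1395 .15 99.3 .6635 -.003 .15 9.3 .6635 -.003 .015 9.3  .6635 -.003 .15 9.3  .4545 -.0507 .15 9.3 .4545 -.0507 .0215 9.3 .4545 -.0507 .18 9.3 .538 .405 .18 12.1 .538 .405 .001 12.1 .538 .405 .12 12.1 .469 .1867 .12 -6.8 .469 .1867 .0075 -6.8 .469 .1867 .15 -6.8 .5315 -.406 .18 -6.8 .5315 -.406 .004 -6.8 .5315 -.406 .18 -6.8 .458 .0973 .18 -6.8 .458 .0973 .0105 -6.8 .458 .0973 .2 -6.8
```

```text
t 0.3 pos [0.6248 0.     0.2309] phi -0.0 tilt [-7.e-04  1.e-04 -1.e+00] F [-0.5 -0.1  0.7] open 0.0855 grip 0.0
-> 0.6000 -0.3050 0.1500 phi -2.5 | turn wz total 0.312 rows 1 each 0.312 | shift total [-7.645 -0.287  2.022] rows 9 each [-0.849 -0.032  0.225]
-> 0.6000 -0.3050 0.0000 phi -2.5 | turn wz total 0.000 rows 0 each 0.000 | shift total [0.   0.   3.75] rows 4 each [0.    0.    0.938]
-> 0.6000 -0.3050 0.1200 phi -2.5 | turn wz total 0.000 rows 0 each 0.000 | shift total [ 0.  0. -3.] rows 4 each [ 0.    0.   -0.75]
-> 0.4836 -0.2280 0.1200 phi 9.3 | turn wz total -1.475 rows 2 each -0.738 | shift total [ 2.37  -2.561 -0.   ] rows 3 each [ 0.79  -0.854 -0.   ]
-> 0.4836 -0.2280 0.0065 phi 9.3 | turn wz total 0.000 rows 0 each 0.000 | shift total [0.    0.    2.837] rows 3 each [0.    0.    0.946]
-> 0.4836 -0.2280 0.1500 phi 9.3 | turn wz total 0.000 rows 0 each 0.000 | shift total [ 0.     0.    -3.587] rows 4 each [ 0.     0.    -0.897]
-> 0.6420 -0.1620 0.1500 phi 34.0 | turn wz total -3.087 rows 4 each -0.772 | shift total [-0.846  4.206 -0.   ] rows 5 each [-0.169  0.841
[... 2588 characters left out ...]
7]
-> 0.5315 -0.4060 0.0040 phi -6.8 | turn wz total 0.000 rows 0 each 0.000 | shift total [0.  0.  4.4] rows 5 each [0.   0.   0.88]
-> 0.5315 -0.4060 0.1800 phi -6.8 | turn wz total 0.000 rows 0 each 0.000 | shift total [ 0.   0.  -4.4] rows 5 each [ 0.    0.   -0.88]
-> 0.4580 0.0973 0.1800 phi -6.8 | turn wz total 0.000 rows 0 each 0.000 | shift total [12.276 -3.314 -0.   ] rows 13 each [ 0.944 -0.255 -0.   ]
-> 0.4580 0.0973 0.0105 phi -6.8 | turn wz total 0.000 rows 0 each 0.000 | shift total [0.    0.    4.238] rows 5 each [0.    0.    0.847]
-> 0.4580 0.0973 0.2000 phi -6.8 | turn wz total 0.000 rows 0 each 0.000 | shift total [ 0.     0.    -4.738] rows 5 each [ 0.     0.    -0.948]
```

Leg 1: hover over the large star (9 rows of shift plus a small turn), split over two calls.

Call:
drive_tool:
  steps:
    - {"translation":[0,0,0],"angular":[0,0,0.31],"gripper":1}
    - {"translation":[-0.85,-0.03,0.22],"angular":[0,0,0],"gripper":1}
    - {"translation":[-0.85,-0.03,0.22],"angular":[0,0,0],"gripper":1}
    - {"translation":[-0.85,-0.03,0.22],"angular":[0,0,0],"gripper":1}
    - {"translation":[-0.85,-0.03,0.22],"angular":[0,0,0],"gripper":1}
    - {"translation":[-0.85,-0.03,0.22],"angular":[0,0,0],"gripper":1}
    - {"translation":[-0.85,-0.03,0.22],"angular":[0,0,0],"gripper":1}
    - {"translation":[-0.85,-0.03,0.22],"angular":[0,0,0],"gripper":1}
  force: 40

```text
t: 1.3
tool_pos: [0.6061, -0.2385, 0.1694]
tool_rot: [2.269, 2.173, 0.0]
contact_force: [0.5, 0.0, 0.2]
opening: 0.0854
grip_force: 0.0
```

Call:
drive_tool:
  steps:
    - {"translation":[-0.85,-0.03,0.22],"angular":[0,0,0],"gripper":1}
    - {"translation":[-0.85,-0.03,0.22],"angular":[0,0,0],"gripper":1}
    - {"translation":[0,0,0],"angular":[0,0,0],"gripper":1}
    - {"translation":[0,0,0],"angular":[0,0,0],"gripper":1}

```text
t: 1.8
tool_pos: [0.601, -0.3048, 0.1521]
tool_rot: [-2.269, -2.172, -0.001]
contact_force: [0.7, -0.6, -0.4]
opening: 0.0853
grip_force: 0.0
```

```bash
cat > wr.py <<'E'
import sys
from fit import *
im=ctrl.get_image('wrist');W=cloud(im)
cv2.imwrite(f'pics/{sys.argv[1]}.png',im['color'][:,:,::-1])
for a in sys.argv[2:]:
    try: print(a,np.round(fit(im,a),4))
    except Exception as e: print(a,e)
E
python3 wr.py w1 large_star; python3 leg.py .600 -.305 0 -2.5
```

```text
large_star [ 0.6002 -0.3041 20.5272  0.9828]
t 1.85 pos [ 0.6012 -0.3045  0.1524] phi -2.44 tilt [ 3.e-04  2.e-04 -1.e+00] F [ 0.8 -0.6  0.7] open 0.0852 grip 0.0
-> 0.6000 -0.3050 0.0000 phi -2.5 | turn wz total 0.008 rows 1 each 0.008 | shift total [-0.015 -0.03   3.81 ] rows 5 each [-0.003 -0.006  0.762]
```

View pics/w1.png

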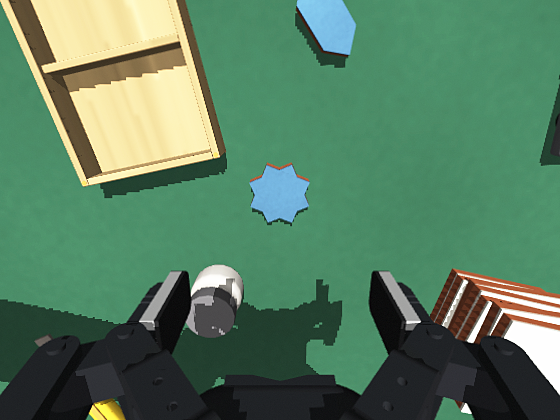

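The wrist picture shows the star at (280,193), laterally centred between the fingers at (165,300) and (395,300). Its fit agrees with the other two within 1 mm. Next: down, close, lift slightly.

Call:
drive_tool:
  steps:
    - {"translation":[0.01,-0.03,0.8],"angular":[0,0,0],"gripper":1}
    - {"translation":[0,0,0.8],"angular":[0,0,0],"gripper":1}
    - {"translation":[0,0,0.8],"angular":[0,0,0],"gripper":1}
    - {"translation":[0,0,0.7],"angular":[0,0,0],"gripper":1}
    - {"translation":[0,0,0.4],"angular":[0,0,0],"gripper":1}
    - {"translation":[0,0,0.3],"angular":[0,0,0],"gripper":1}
    - {"translation":[0,0,0],"angular":[0,0,0],"gripper":1}

```text
t: 2.72
tool_pos: [0.5997, -0.3043, -0.0003]
tool_rot: [-2.268, -2.173, 0.0]
contact_force: [-1.3, -0.4, 0.9]
opening: 0.0856
grip_force: 0.0
```

Call:
drive_tool:
  steps:
    - {"translation":[0,0,0],"angular":[0,0,0],"gripper":0.5}
    - {"translation":[0,0,0],"angular":[0,0,0],"gripper":0.3}
    - {"translation":[0,0,0],"angular":[0,0,0],"gripper":0.3}
    - {"translation":[0,0,0],"angular":[0,0,0],"gripper":0.3}
    - {"translation":[0,0,0],"angular":[0,0,0],"gripper":0.3}

```text
t: 3.35
tool_pos: [0.6008, -0.3055, 0.0022]
tool_rot: [2.267, 2.171, 0.001]
contact_force: [-1.2, 0.2, 6.8]
opening: 0.0514
grip_force: 39.3
```

Call:
drive_tool:
  steps:
    - {"translation":[0,0,-0.25],"angular":[0,0,0],"gripper":0.3}
    - {"translation":[0,0,-0.25],"angular":[0,0,0],"gripper":0.3}
    - {"translation":[0,0,-0.5],"angular":[0,0,0],"gripper":0.3}
    - {"translation":[0,0,0],"angular":[0,0,0],"gripper":0.3}

```text
t: 3.85
tool_pos: [0.6015, -0.3059, 0.0434]
tool_rot: [2.265, 2.169, 0.002]
contact_force: [1.3, -0.5, 0.0]
opening: 0.0515
grip_force: 40.0
```

```bash
cat > look.py <<'E'
import sys
from h import *
o=ctrl.get_obs();p=o['tool_pos']
W1=ctrl.get_image('wrist')['color'][120:,60:500]
s=ctrl.get_image(sys.argv[2] if len(sys.argv)>2 else 'scene');u,v=proj(s,p).astype(int)
r=55;u=min(max(u,r),559-r);v=min(max(v,r),419-r)
c=cv2.resize(s['color'][v-r:v+r,u-r:u+r],(300,300),interpolation=cv2.INTER_CUBIC)
cv2.imwrite(f'pics/{sys.argv[1]}.png',np.hstack([W1,c])[:,:,::-1]);print(o['opening'],o['grip_force'],o['contact_force'])
E
python3 look.py l1; python3 leg.py .600 -.305 .12 -2.5
```

```text
0.0514765669525773 40.0276719708927 [ 1.3386429  -0.54214771  0.01898375]
t 3.95 pos [ 0.6001 -0.305   0.0408] phi -2.48 tilt [ 1.e-03 -6.e-04 -1.e+00] F [ 0.3 -0.3 -0. ] open 0.0521 grip 40.0
-> 0.6000 -0.3050 0.1200 phi -2.5 | turn wz total 0.002 rows 1 each 0.002 | shift total [-0.    -0.002 -1.979] rows 3 each [-0.    -0.001 -0.66 ]
```

View pics/l1.png

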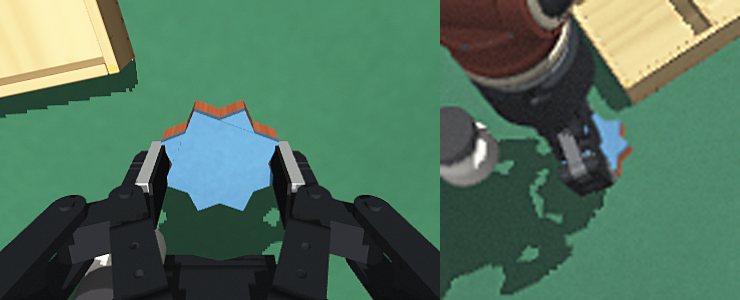

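The star is held between the pads at (218,158). I'll check its tilt and height from wrist depth.

```bash
cat > tilt.py <<'E'
from fit import *
im=ctrl.get_image('wrist');W=cloud(im);o=ctrl.get_obs()
m=cv2.erode(hue(im['color']),np.ones((3,3)))>0
k,l,s,c=cv2.connectedComponentsWithStats(m.astype(np.uint8))
for i in range(1,k):
    if s[i,4]<800: continue
    p=W[l==i];p=p[np.isfinite(p[:,2])];q=p-p.mean(0)
    n=np.linalg.svd(q,full_matrices=False)[2][2];n*=np.sign(n[2])
    print(c[i].round(),s[i,4],'mid',((p.min(0)+p.max(0))/2).round(4),'normal',n.round(3),'top-TCP z',(np.median(p[:,2])-o['tool_pos'][2]).round(4))
E
python3 tilt.py;python3 leg.py
```

```text
[378.   9.] 972 mid [ 0.6496 -0.1844  0.0136] normal [ 0.011 -0.018  1.   ] top-TCP z -0.0266
[280. 280.] 7765 mid [ 0.6002 -0.3038  0.0523] normal [-0.    -0.014  1.   ] top-TCP z 0.0122
t 4.0 pos [ 0.5996 -0.3047  0.04  ] phi -2.48 tilt [-2.e-04  1.e-04 -1.e+00] F [-0.7  0.4 -0.9] open 0.0521 grip 40.0
```

Call:
drive_tool:
  steps:
    - {"translation":[0,0,-0.65],"angular":[0,0,0],"gripper":0.3}
    - {"translation":[0,0,-0.6],"angular":[0,0,-0.74],"gripper":0.3}
    - {"translation":[0,0,0],"angular":[0,0,-0.74],"gripper":0.3}
    - {"translation":[0.59,-0.64,0],"angular":[0,0,0],"gripper":0.3}
    - {"translation":[0.59,-0.64,0],"angular":[0,0,0],"gripper":0.3}
    - {"translation":[0.59,-0.64,0],"angular":[0,0,0],"gripper":0.3}
    - {"translation":[0.6,-0.64,0],"angular":[0,0,0],"gripper":0.3}
    - {"translation":[0,0,0],"angular":[0,0,0],"gripper":0.3}

```text
t: 5.0
tool_pos: [0.4809, -0.2261, 0.0883]
tool_rot: [-2.03, -2.393, 0.001]
contact_force: [0.1, -0.2, -1.9]
opening: 0.0515
grip_force: 40.2
```

Call:
drive_tool:
  steps:
    - {"translation":[0,0,0.5],"angular":[0,0,0],"gripper":0.3}
    - {"translation":[0,0,0.6],"angular":[0,0,0],"gripper":0.3}
    - {"translation":[0,0,0.5],"angular":[0,0,0],"gripper":0.3}
    - {"translation":[0,0,0.2],"angular":[0,0,0],"gripper":0.3}
    - {"translation":[0,0,0.05],"angular":[0,0,0],"gripper":0.3}
    - {"translation":[0,0,0],"angular":[0,0,0],"gripper":0.3}
    - {"translation":[0,0,0],"angular":[0,0,0],"gripper":0.3}

```text
t: 5.88
tool_pos: [0.484, -0.2284, 0.0171]
tool_rot: [2.032, 2.394, 0.0]
contact_force: [0.4, -0.1, -0.3]
opening: 0.0514
grip_force: 40.2
```

```bash
python3 leg.py .4836 -.228 .0085 9.3; python3 look.py l2; python3 leg.py
```

```text
t 5.88 pos [ 0.484  -0.2284  0.0171] phi 9.36 tilt [ 1.5e-03 -9.0e-04 -1.0e+00] F [ 0.4 -0.1 -0.3] open 0.0514 grip 40.2
-> 0.4836 -0.2280 0.0085 phi 9.3 | turn wz total 0.008 rows 1 each 0.008 | shift total [ 0.011 -0.009  0.214] rows 1 each [ 0.011 -0.009  0.214]
0.051431163454667785 40.231417464092374 [ 0.43378079 -0.06350679 -0.3050466 ]
t 5.97 pos [ 0.4838 -0.2282  0.0169] phi 9.36 tilt [ 1.1e-03 -7.0e-04 -1.0e+00] F [-0.3  0.5 -0.4] open 0.0516 grip 40.2
```

View pics/l2.png

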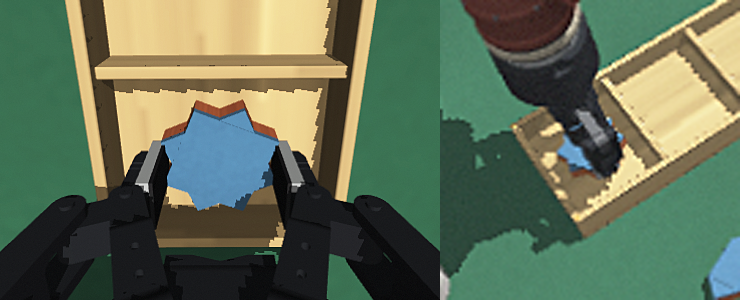

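The star is centred in its compartment. I'll lower it slowly and release.

Call:
drive_tool:
  steps:
    - {"translation":[0,0,0.1],"angular":[0,0,0],"gripper":0.3}
    - {"translation":[0,0,0.08],"angular":[0,0,0],"gripper":0.3}
    - {"translation":[0,0,0.03],"angular":[0,0,0],"gripper":0.3}
    - {"translation":[0,0,0.02],"angular":[0,0,0],"gripper":0.3}
    - {"translation":[0,0,0],"angular":[0,0,0],"gripper":0.3}

```text
t: 6.6
tool_pos: [0.4836, -0.228, 0.0082]
tool_rot: [-2.033, -2.395, -0.0]
contact_force: [-3.1, 2.2, 8.6]
opening: 0.0516
grip_force: 41.0
```

```bash
python3 tilt.py;python3 leg.py
```

```text
[280. 279.] 7764 mid [ 0.4825 -0.2265  0.0194] normal [ 0.002 -0.002  1.   ] top-TCP z 0.0115
t 6.65 pos [ 0.4837 -0.228   0.0082] phi 9.37 tilt [-1.e-04  1.e-04 -1.e+00] F [-3.3  2.9  8. ] open 0.0516 grip 41.0
```

Contact at about 8 N, with the tile flat on the floor. Releasing and going up.

Call:
drive_tool:
  steps:
    - {"translation":[0,0,0],"angular":[0,0,0],"gripper":0.68}
    - {"translation":[0,0,0],"angular":[0,0,0],"gripper":0.74}
    - {"translation":[0,0,0],"angular":[0,0,0],"gripper":0.74}
    - {"translation":[0,0,-0.4],"angular":[0,0,0],"gripper":0.74}
    - {"translation":[0,0,-0.8],"angular":[0,0,0],"gripper":0.74}
    - {"translation":[0,0,-0.8],"angular":[0,0,0],"gripper":0.74}
    - {"translation":[0,0,-0.8],"angular":[0,0,0],"gripper":0.74}
    - {"translation":[0,0,-0.7],"angular":[0,0,0],"gripper":0.74}

```text
t: 7.65
tool_pos: [0.4837, -0.2282, 0.1496]
tool_rot: [2.031, 2.394, 0.0]
contact_force: [0.6, 0.2, 0.1]
opening: 0.063
grip_force: 0.0
```

Call:
drive_tool:
  steps:
    - {"translation":[0,0,0],"angular":[0,0,-0.77],"gripper":0.74}
    - {"translation":[0,0,0],"angular":[0,0,-0.77],"gripper":0.74}
    - {"translation":[0,0,0],"angular":[0,0,-0.77],"gripper":0.74}
    - {"translation":[0,0,0],"angular":[0,0,-0.77],"gripper":0.74}

```text
t: 8.15
tool_pos: [0.4835, -0.2281, 0.1482]
tool_rot: [1.469, 2.775, -0.0]
contact_force: [0.1, 0.3, 0.2]
opening: 0.0632
grip_force: 0.0
```

Call:
drive_tool:
  steps:
    - {"translation":[-0.17,0.84,0],"angular":[0,0,0],"gripper":0.74}
    - {"translation":[-0.17,0.84,0],"angular":[0,0,0],"gripper":0.74}
    - {"translation":[-0.17,0.84,0],"angular":[0,0,0],"gripper":0.74}
    - {"translation":[-0.17,0.84,0],"angular":[0,0,0],"gripper":0.74}
    - {"translation":[-0.17,0.84,0],"angular":[0,0,0],"gripper":0.74}
    - {"translation":[0,0,0],"angular":[0,0,0],"gripper":0.74}
    - {"translation":[0,0,0],"angular":[0,0,0],"gripper":0.74}

```text
t: 9.02
tool_pos: [0.6412, -0.1623, 0.1474]
tool_rot: [-1.475, -2.774, 0.001]
contact_force: [-1.1, 0.4, 0.4]
opening: 0.0629
grip_force: 0.0
```

```bash
python3 wr.py w2 hexagon; python3 leg.py .642 -.162 .002 34
```

```text
hexagon [  0.6423  -0.161  123.6346   0.9746]
t 9.07 pos [ 0.641  -0.1625  0.1473] phi 33.98 tilt [-2.e-04 -2.e-04 -1.e+00] F [ 0.1 -0.4 -0.4] open 0.0634 grip 0.0
-> 0.6420 -0.1620 0.0020 phi 34.0 | turn wz total -0.003 rows 1 each -0.003 | shift total [-0.004  0.029  3.632] rows 4 each [-0.001  0.007  0.908]
```

Call:
drive_tool:
  steps:
    - {"translation":[0.02,0.03,0.9],"angular":[0,0,0],"gripper":0.74}
    - {"translation":[0,0,0.9],"angular":[0,0,0],"gripper":0.74}
    - {"translation":[0,0,0.9],"angular":[0,0,0],"gripper":0.74}
    - {"translation":[0,0,0.55],"angular":[0,0,0],"gripper":0.74}
    - {"translation":[0,0,0.32],"angular":[0,0,0],"gripper":0.74}
    - {"translation":[0,0,0],"angular":[0,0,0],"gripper":0.74}
    - {"translation":[0,0,0],"angular":[0,0,0],"gripper":0.5}

```text
t: 9.95
tool_pos: [0.6433, -0.1613, 0.0058]
tool_rot: [1.474, 2.771, 0.001]
contact_force: [-1.0, -0.0, -0.7]
opening: 0.0466
grip_force: 0.0
```

Call:
drive_tool:
  steps:
    - {"translation":[0,0,0],"angular":[0,0,0],"gripper":0.4}
    - {"translation":[0,0,0],"angular":[0,0,0],"gripper":0.2}
    - {"translation":[0,0,0],"angular":[0,0,0],"gripper":0.1}
    - {"translation":[0,0,0],"angular":[0,0,0],"gripper":0.1}
    - {"translation":[0,0,0],"angular":[0,0,0],"gripper":0.1}
    - {"translation":[0,0,0],"angular":[0,0,0],"gripper":0.1}

```text
t: 10.7
tool_pos: [0.6433, -0.1612, 0.0057]
tool_rot: [1.474, 2.772, 0.001]
contact_force: [0.5, -0.0, 5.3]
opening: 0.0289
grip_force: 40.1
```

Call:
drive_tool:
  steps:
    - {"translation":[0,0,-0.3],"angular":[0,0,0],"gripper":0.1}
    - {"translation":[0,0,-0.7],"angular":[0,0,0],"gripper":0.1}
    - {"translation":[0,0,-1],"angular":[0,0,0],"gripper":0.1}
    - {"translation":[0,0,0],"angular":[0,0,0],"gripper":0.1}
    - {"translation":[0,0,0],"angular":[0,0,0],"gripper":0.1}

```text
t: 11.32
tool_pos: [0.6416, -0.1606, 0.0835]
tool_rot: [-1.474, -2.773, 0.0]
contact_force: [0.3, -0.8, -0.7]
opening: 0.029
grip_force: 39.5
```

```bash
python3 tilt.py;python3 leg.py .469 -.1395 .085 99.3; python3 look.py l3
```

```text
[ 31. 178.] 4145 mid [ 0.4869 -0.2267  0.0192] normal [0.005 0.    1.   ] top-TCP z -0.0628
[280. 276.] 5441 mid [ 0.6412 -0.1601  0.091 ] normal [-0.001  0.004  1.   ] top-TCP z 0.0088
t 11.38 pos [ 0.641  -0.1604  0.0825] phi 34.0 tilt [-0.0026  0.001  -1.    ] F [-0.2 -0.6 -0.2] open 0.0286 grip 39.5
-> 0.4690 -0.1395 0.0850 phi 99.3 | turn wz total -8.162 rows 9 each -0.907 | shift total [ 4.159  1.21  -0.063] rows 5 each [ 0.832  0.242 -0.013]
0.028562582055402144 39.53653335571289 [-0.15009042 -0.61085833 -0.19274081]
```

View pics/l3.png

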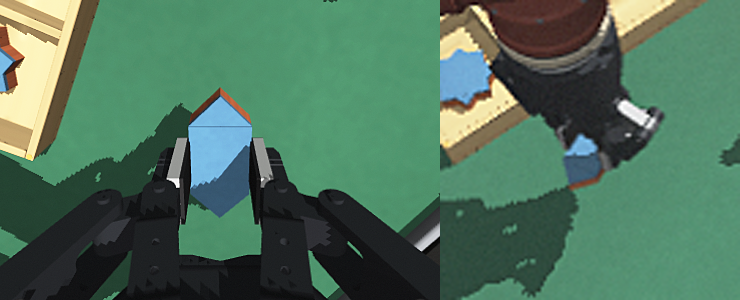

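The hexagon is held flat and centred at (220,152), with its underside about 5 mm below the TCP. Moving to the middle compartment.

Call:
drive_tool:
  steps:
    - {"translation":[0,0,0],"angular":[0,0,-0.9],"gripper":0.1}
    - {"translation":[0,0,0],"angular":[0,0,-0.9],"gripper":0.1}
    - {"translation":[0,0,0],"angular":[0,0,-0.9],"gripper":0.1}
    - {"translation":[0,0,0],"angular":[0,0,-0.9],"gripper":0.1}
    - {"translation":[0,0,0],"angular":[0,0,-0.9],"gripper":0.1}
    - {"translation":[0,0,0],"angular":[0,0,-0.9],"gripper":0.1}
    - {"translation":[0,0,0],"angular":[0,0,-0.9],"gripper":0.1}
    - {"translation":[0,0,0],"angular":[0,0,-0.9],"gripper":0.1}

```text
t: 12.48
tool_pos: [0.6413, -0.1605, 0.0824]
tool_rot: [0.05, -3.139, -0.002]
contact_force: [-0.2, -0.3, -1.0]
opening: 0.0287
grip_force: 39.5
```

Call:
drive_tool:
  steps:
    - {"translation":[0,0,0],"angular":[0,0,-0.96],"gripper":0.1}
    - {"translation":[0.83,0.24,0],"angular":[0,0,0],"gripper":0.1}
    - {"translation":[0.83,0.24,0],"angular":[0,0,0],"gripper":0.1}
    - {"translation":[0.83,0.24,0],"angular":[0,0,0],"gripper":0.1}
    - {"translation":[0.83,0.24,0],"angular":[0,0,0],"gripper":0.1}
    - {"translation":[0.83,0.24,0],"angular":[0,0,0],"gripper":0.1}
    - {"translation":[0,0,0],"angular":[0,0,0],"gripper":0.1}
    - {"translation":[0,0,0],"angular":[0,0,0],"gripper":0.1}

```text
t: 13.48
tool_pos: [0.4709, -0.1403, 0.0839]
tool_rot: [-0.254, 3.131, 0.0]
contact_force: [0.4, -0.1, -0.2]
opening: 0.0288
grip_force: 39.6
```

```bash
python3 leg.py .469 -.1395 .011 99.3
```

```text
t 13.47 pos [ 0.4709 -0.1403  0.0839] phi 99.27 tilt [ 1.e-04  1.e-04 -1.e+00] F [ 0.4 -0.1 -0.2] open 0.0288 grip 39.6
-> 0.4690 -0.1395 0.0110 phi 99.3 | turn wz total -0.003 rows 1 each -0.003 | shift total [0.044 0.027 1.821] rows 2 each [0.022 0.014 0.911]
```

Call:
drive_tool:
  steps:
    - {"translation":[0.04,0.02,0.5],"angular":[0,0,0],"gripper":0.1}
    - {"translation":[0,0,0.6],"angular":[0,0,0],"gripper":0.1}
    - {"translation":[0,0,0.4],"angular":[0,0,0],"gripper":0.1}
    - {"translation":[0,0,0.15],"angular":[0,0,0],"gripper":0.1}
    - {"translation":[0,0,0.07],"angular":[0,0,0],"gripper":0.1}
    - {"translation":[0,0,0.05],"angular":[0,0,0],"gripper":0.1}
    - {"translation":[0,0,0],"angular":[0,0,0],"gripper":0.1}
    - {"translation":[0,0,0],"angular":[0,0,0],"gripper":0.1}

```text
t: 14.48
tool_pos: [0.4692, -0.1399, 0.0138]
tool_rot: [-0.254, 3.13, -0.001]
contact_force: [0.1, 0.1, 0.2]
opening: 0.0286
grip_force: 39.6
```

```bash
python3 tilt.py; python3 leg.py .469 -.1395 .011 99.3
```

```text
[280. 276.] 5454 mid [ 0.4681 -0.14    0.0233] normal [-0.006  0.     1.   ] top-TCP z 0.0079
[101. 275.] 7522 mid [ 0.4826 -0.2268  0.019 ] normal [-0.003  0.     1.   ] top-TCP z 0.0059
t 14.53 pos [ 0.4692 -0.1398  0.0138] phi 99.28 tilt [ 8.e-04 -4.e-04 -1.e+00] F [-0.5 -0.5 -1.1] open 0.0288 grip 39.6
-> 0.4690 -0.1395 0.0110 phi 99.3 | turn wz total -0.002 rows 1 each -0.002 | shift total [0.003 0.008 0.069] rows 1 each [0.003 0.008 0.069]
```

Call:
drive_tool:
  steps:
    - {"translation":[0,0,0.03],"angular":[0,0,0],"gripper":0.1}
    - {"translation":[0,0,0.03],"angular":[0,0,0],"gripper":0.1}
    - {"translation":[0,0,0.02],"angular":[0,0,0],"gripper":0.1}
    - {"translation":[0,0,0],"angular":[0,0,0],"gripper":0.1}
    - {"translation":[0,0,0],"angular":[0,0,0],"gripper":0.1}

```text
t: 15.15
tool_pos: [0.4692, -0.1398, 0.0117]
tool_rot: [0.254, -3.131, -0.0]
contact_force: [-5.4, 2.6, 11.1]
opening: 0.0288
grip_force: 40.8
```

Call:
drive_tool:
  steps:
    - {"translation":[0,0,0],"angular":[0,0,0],"gripper":0.4}
    - {"translation":[0,0,0],"angular":[0,0,0],"gripper":0.47}
    - {"translation":[0,0,0],"angular":[0,0,0],"gripper":0.47}
    - {"translation":[0,0,-0.4],"angular":[0,0,0],"gripper":0.47}
    - {"translation":[0,0,-0.8],"angular":[0,0,0],"gripper":0.47}
    - {"translation":[0,0,-0.8],"angular":[0,0,0],"gripper":0.47}
    - {"translation":[0,0,-0.8],"angular":[0,0,0],"gripper":0.74}
    - {"translation":[0,0,-0.8],"angular":[0,0,0],"gripper":0.74}

```text
t: 16.15
tool_pos: [0.469, -0.1397, 0.1564]
tool_rot: [-0.254, 3.13, -0.001]
contact_force: [0.6, 0.7, 0.7]
opening: 0.0633
grip_force: 0.0
```

Call:
drive_tool:
  steps:
    - {"translation":[0,0,0],"angular":[0,0,0.94],"gripper":0.74}
    - {"translation":[0,0,0],"angular":[0,0,0.94],"gripper":0.74}
    - {"translation":[0,0,0],"angular":[0,0,0.94],"gripper":0.74}
    - {"translation":[0,0,0],"angular":[0,0,0.94],"gripper":0.74}
    - {"translation":[0,0,0],"angular":[0,0,0.94],"gripper":0.74}
    - {"translation":[0,0,0],"angular":[0,0,0.94],"gripper":0.74}
    - {"translation":[0,0,0],"angular":[0,0,0.94],"gripper":0.74}
    - {"translation":[0,0,0],"angular":[0,0,0.94],"gripper":0.74}

```text
t: 17.15
tool_pos: [0.4691, -0.1397, 0.1553]
tool_rot: [1.355, 2.833, 0.0]
contact_force: [-0.6, 0.6, -0.6]
opening: 0.0631
grip_force: 0.0
```

Call:
drive_tool:
  steps:
    - {"translation":[0,0,0],"angular":[0,0,0.94],"gripper":0.74}
    - {"translation":[0,0,0],"angular":[0,0,0.94],"gripper":0.74}
    - {"translation":[0,0,0],"angular":[0,0,0.94],"gripper":0.74}
    - {"translation":[0,0,0],"angular":[0,0,0.94],"gripper":0.74}
    - {"translation":[0,0,0],"angular":[0,0,0],"gripper":0.74}

```text
t: 17.77
tool_pos: [0.4691, -0.1398, 0.1551]
tool_rot: [2.037, 2.39, 0.001]
contact_force: [-0.2, 0.4, -0.3]
opening: 0.0633
grip_force: 0.0
```

```bash
python3 leg.py .6635 -.003 .15 9.3; cat > after.py <<'E'
from fit import *
im=ctrl.get_image('wrist');W=cloud(im);h=(hue(im['color'])>0)
k,l,s,c=cv2.connectedComponentsWithStats(h.astype(np.uint8))
for i in range(1,k):
    if s[i,4]>300: p=W[l==i];print(c[i].round(),'mid',((p.min(0)+p.max(0))/2).round(4),'z',np.percentile(p[:,2],[5,50,95]).round(4))
E
python3 after.py
```

```text
t 17.77 pos [ 0.4691 -0.1398  0.1551] phi 9.13 tilt [ 1.1e-03 -5.0e-04 -1.0e+00] F [-0.2  0.4 -0.3] open 0.0633 grip 0.0
-> 0.6635 -0.0030 0.1500 phi 9.3 | turn wz total -0.022 rows 1 each -0.022 | shift total [2.589 5.35  0.128] rows 6 each [0.431 0.892 0.021]
[280. 195.] mid [nan nan nan] z [nan nan nan]
[280. 278.] mid [nan nan nan] z [nan nan nan]
```

Call:
drive_tool:
  steps:
    - {"translation":[0.43,0.89,0],"angular":[0,0,0],"gripper":0.74}
    - {"translation":[0.43,0.89,0],"angular":[0,0,0],"gripper":0.74}
    - {"translation":[0.43,0.89,0],"angular":[0,0,0],"gripper":0.74}
    - {"translation":[0.43,0.89,0],"angular":[0,0,0],"gripper":0.74}
    - {"translation":[0.43,0.89,0],"angular":[0,0,0],"gripper":0.74}
    - {"translation":[0.43,0.89,0],"angular":[0,0,0],"gripper":0.74}
    - {"translation":[0,0,0],"angular":[0,0,0],"gripper":0.74}
    - {"translation":[0,0,0],"angular":[0,0,0],"gripper":0.74}

```text
t: 18.82
tool_pos: [0.6632, -0.0044, 0.154]
tool_rot: [-2.038, -2.39, 0.001]
contact_force: [-0.7, -0.3, -0.7]
opening: 0.0632
grip_force: 0.0
```

```bash
python3 wr.py w3; python3 leg.py .6635 -.003 .016 9.3;python3 - <<'E'
from h import *
im=ctrl.get_image('wrist');W=cloud(im);m=(abs(W[...,0]-.663)<.05)&(abs(W[...,1]+.003)<.04)&(W[...,2]>.06)&(W[...,2]<.095)
p=W[m];print(len(p),((p.min(0)+p.max(0))/2).round(4),np.ptp(p,axis=0).round(4))
E
```

```text
t 18.88 pos [ 0.663  -0.0047  0.1541] phi 9.06 tilt [-6.e-04 -2.e-04 -1.e+00] F [-0.5 -1.4 -0.4] open 0.0632 grip 0.0
-> 0.6635 -0.0030 0.0160 phi 9.3 | turn wz total -0.030 rows 1 each -0.030 | shift total [0.039 0.02  3.452] rows 4 each [0.01  0.005 0.863]
540 [ 0.6642 -0.001   0.0709] [0.0176 0.0182 0.0218]
```

View pics/w3.png

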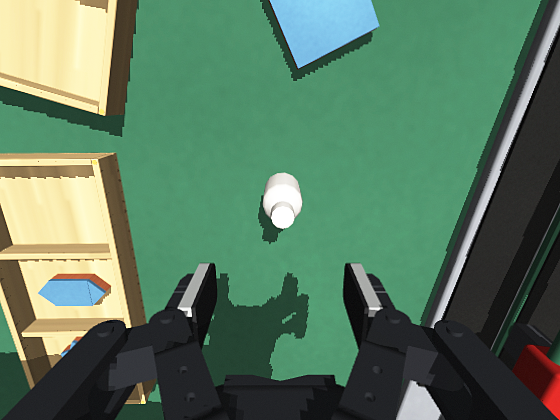

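The bottle at (283,200) is centred between the fingers, and the hexagon lies flat in the middle compartment at (75,290). Descending and gripping.

Call:
drive_tool:
  steps:
    - {"translation":[0.05,0.03,0.8],"angular":[0,0,0],"gripper":0.74}
    - {"translation":[0,0,0.8],"angular":[0,0,0],"gripper":0.74}
    - {"translation":[0,0,0.8],"angular":[0,0,0],"gripper":0.74}
    - {"translation":[0,0,0.7],"angular":[0,0,0],"gripper":0.74}
    - {"translation":[0,0,0.35],"angular":[0,0,0],"gripper":0.74}
    - {"translation":[0,0,0],"angular":[0,0,0],"gripper":0.6}
    - {"translation":[0,0,0],"angular":[0,0,0],"gripper":0.5}
    - {"translation":[0,0,0],"angular":[0,0,0],"gripper":0.45}
  force: 30

```text
t: 19.92
tool_pos: [0.6657, -0.0022, 0.018]
tool_rot: [2.038, 2.388, 0.003]
contact_force: [-0.3, 0.5, -0.3]
opening: 0.0385
grip_force: 0.0
```

Call:
drive_tool:
  steps:
    - {"translation":[0,0,0],"angular":[0,0,0],"gripper":0.4}
    - {"translation":[0,0,0],"angular":[0,0,0],"gripper":0.35}
    - {"translation":[0,0,0],"angular":[0,0,0],"gripper":0.2}
    - {"translation":[0,0,0],"angular":[0,0,0],"gripper":0.15}
    - {"translation":[0,0,0],"angular":[0,0,0],"gripper":0.15}

```text
t: 20.55
tool_pos: [0.6653, -0.0021, 0.0173]
tool_rot: [2.038, 2.389, 0.002]
contact_force: [-1.3, -0.5, 5.2]
opening: 0.033
grip_force: 30.3
```

Call:
drive_tool:
  steps:
    - {"translation":[0,0,-0.3],"angular":[0,0,0],"gripper":0.15}
    - {"translation":[0,0,-0.6],"angular":[0,0,0],"gripper":0.15}
    - {"translation":[0,0,-0.8],"angular":[0,0,0],"gripper":0.15}
    - {"translation":[0,0,-0.8],"angular":[0,0,0],"gripper":0.15}
    - {"translation":[0,0,0],"angular":[0,0,0],"gripper":0.15}
    - {"translation":[0,0,0],"angular":[0,0,0],"gripper":0.15}

```text
t: 21.3
tool_pos: [0.6636, -0.0019, 0.1148]
tool_rot: [-2.038, -2.388, 0.002]
contact_force: [0.0, 0.4, -0.1]
opening: 0.033
grip_force: 29.9
```

```bash
python3 leg.py .4545 -.0507 .116 9.3 .4545 -.0507 .024 9.3; python3 look.py l4 side
```

```text
t 21.3 pos [ 0.6636 -0.0019  0.1148] phi 9.04 tilt [-1.9e-03  3.0e-04 -1.0e+00] F [ 0.   0.4 -0.1] open 0.033 grip 29.9
-> 0.4545 -0.0507 0.1160 phi 9.3 | turn wz total -0.032 rows 1 each -0.032 | shift total [-0.359 -5.356 -0.029] rows 6 each [-0.06  -0.893 -0.005]
-> 0.4545 -0.0507 0.0240 phi 9.3 | turn wz total 0.000 rows 0 each 0.000 | shift total [0.  0.  2.3] rows 3 each [0.    0.    0.767]
0.03301729309229028 29.90022734273225 [ 0.00689966  0.38270293 -0.09164079]
```

View pics/l4.png

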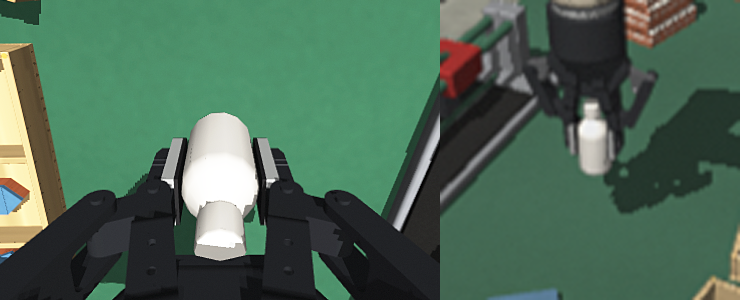

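The bottle is held upright, at (590,140) in the side crop. Moving to the +y compartment.

Call:
drive_tool:
  steps:
    - {"translation":[-0.06,-0.89,0],"angular":[0,0,-0.03],"gripper":0.15}
    - {"translation":[-0.06,-0.89,0],"angular":[0,0,0],"gripper":0.15}
    - {"translation":[-0.06,-0.89,0],"angular":[0,0,0],"gripper":0.15}
    - {"translation":[-0.06,-0.89,0],"angular":[0,0,0],"gripper":0.15}
    - {"translation":[-0.06,-0.89,0],"angular":[0,0,0],"gripper":0.15}
    - {"translation":[-0.06,-0.89,0],"angular":[0,0,0],"gripper":0.15}
    - {"translation":[0,0,0],"angular":[0,0,0],"gripper":0.15}
    - {"translation":[0,0,0],"angular":[0,0,0],"gripper":0.15}

```text
t: 22.4
tool_pos: [0.4561, -0.0504, 0.1156]
tool_rot: [-2.034, -2.393, -0.0]
contact_force: [0.9, -0.5, -0.6]
opening: 0.0331
grip_force: 30.1
```

Call:
drive_tool:
  steps:
    - {"translation":[0,0,0.6],"angular":[0,0,0],"gripper":0.15}
    - {"translation":[0,0,0.7],"angular":[0,0,0],"gripper":0.15}
    - {"translation":[0,0,0.5],"angular":[0,0,0],"gripper":0.15}
    - {"translation":[0,0,0.25],"angular":[0,0,0],"gripper":0.15}
    - {"translation":[0,0,0.1],"angular":[0,0,0],"gripper":0.15}
    - {"translation":[0,0,0],"angular":[0,0,0],"gripper":0.15}
    - {"translation":[0,0,0],"angular":[0,0,0],"gripper":0.15}

```text
t: 23.28
tool_pos: [0.4568, -0.0507, 0.031]
tool_rot: [2.033, 2.393, 0.001]
contact_force: [-0.3, -1.0, -1.0]
opening: 0.033
grip_force: 30.1
```

```bash
python3 leg.py .4545 -.0507 .0228 9.3
```

```text
t 23.27 pos [ 0.4568 -0.0507  0.031 ] phi 9.28 tilt [ 1.7e-03 -5.0e-04 -1.0e+00] F [-0.3 -1.  -1. ] open 0.033 grip 30.1
-> 0.4545 -0.0507 0.0228 phi 9.3 | turn wz total -0.002 rows 1 each -0.002 | shift total [ 0.01  -0.056  0.206] rows 1 each [ 0.01  -0.056  0.206]
```

Call:
drive_tool:
  steps:
    - {"translation":[0,0,0.08],"angular":[0,0,0],"gripper":0.15}
    - {"translation":[0,0,0.05],"angular":[0,0,0],"gripper":0.15}
    - {"translation":[0,0,0.03],"angular":[0,0,0],"gripper":0.15}
    - {"translation":[0,0,0.03],"angular":[0,0,0],"gripper":0.15}
    - {"translation":[0,0,0],"angular":[0,0,0],"gripper":0.15}
    - {"translation":[0,0,0],"angular":[0,0,0],"gripper":0.15}

```text
t: 24.02
tool_pos: [0.4561, -0.0506, 0.0233]
tool_rot: [-2.034, -2.394, 0.0]
contact_force: [-2.9, 0.8, 5.5]
opening: 0.0328
grip_force: 30.6
```

Seated at 5.5 N. Releasing, going up, then to the small star.

Call:
drive_tool:
  steps:
    - {"translation":[0,0,0],"angular":[0,0,0],"gripper":0.43}
    - {"translation":[0,0,0],"angular":[0,0,0],"gripper":0.55}
    - {"translation":[0,0,0],"angular":[0,0,0],"gripper":0.62}
    - {"translation":[0,0,0],"angular":[0,0,0],"gripper":0.62}
    - {"translation":[0,0,-0.5],"angular":[0,0,0],"gripper":0.62}
    - {"translation":[0,0,-0.9],"angular":[0,0,0],"gripper":0.62}
    - {"translation":[0,0,-0.9],"angular":[0,0,0],"gripper":0.62}
    - {"translation":[0,0,-0.9],"angular":[0,0,0],"gripper":0.62}

```text
t: 25.02
tool_pos: [0.4558, -0.0505, 0.1516]
tool_rot: [-2.034, -2.394, 0.0]
contact_force: [0.1, -0.0, -0.7]
opening: 0.0532
grip_force: 0.0
```

Call:
drive_tool:
  steps:
    - {"translation":[0,0,-0.7],"angular":[0,0,0],"gripper":0.62}
    - {"translation":[0,0,0],"angular":[0,0,-0.35],"gripper":0.74}
    - {"translation":[0.89,0.37,0],"angular":[0,0,0],"gripper":0.74}
    - {"translation":[0.89,0.37,0],"angular":[0,0,0],"gripper":0.74}
    - {"translation":[0.89,0.37,0],"angular":[0,0,0],"gripper":0.74}
    - {"translation":[0.89,0.37,0],"angular":[0,0,0],"gripper":0.74}
    - {"translation":[0.89,0.37,0],"angular":[0,0,0],"gripper":0.74}
    - {"translation":[0.89,0.37,0],"angular":[0,0,0],"gripper":0.74}

```text
t: 26.02
tool_pos: [0.4981, 0.1782, 0.1784]
tool_rot: [1.975, 2.443, -0.0]
contact_force: [-0.1, 0.7, -0.2]
opening: 0.0632
grip_force: 0.0
```

Call:
drive_tool:
  steps:
    - {"translation":[0.89,0.37,0],"angular":[0,0,0],"gripper":0.74}
    - {"translation":[0.89,0.37,0],"angular":[0,0,0],"gripper":0.74}
    - {"translation":[0.89,0.37,0],"angular":[0,0,0],"gripper":0.74}
    - {"translation":[0.89,0.37,0],"angular":[0,0,0],"gripper":0.74}
    - {"translation":[0.89,0.37,0],"angular":[0,0,0],"gripper":0.74}
    - {"translation":[0.89,0.37,0.5],"angular":[0,0,0],"gripper":0.74}
    - {"translation":[0,0,0],"angular":[0,0,0],"gripper":0.74}
    - {"translation":[0,0,0],"angular":[0,0,0],"gripper":0.74}

```text
t: 27.02
tool_pos: [0.5401, 0.404, 0.1582]
tool_rot: [1.975, 2.443, -0.001]
contact_force: [0.1, -0.3, 0.1]
opening: 0.0635
grip_force: 0.0
```

```bash
python3 wr.py w5 small_star; python3 leg.py .538 .405 .003 12.1; python3 - <<'E'
from h import *
im=ctrl.get_image('scene');cv2.imwrite('pics/s5.png',im['color'][120:320,60:460,::-1].repeat(2,0).repeat(2,1))
E
```

```text
small_star [ 0.5379  0.4069 34.3124  0.9756]
t 27.07 pos [0.5404 0.4038 0.1588] phi 12.05 tilt [ 3.e-04 -1.e-04 -1.e+00] F [-0.4  0.6  0.9] open 0.0635 grip 0.0
-> 0.5380 0.4050 0.0030 phi 12.1 | turn wz total -0.006 rows 1 each -0.006 | shift total [ 0.042 -0.052  3.896] rows 5 each [ 0.008 -0.01   0.779]
```

View pics/s5.png

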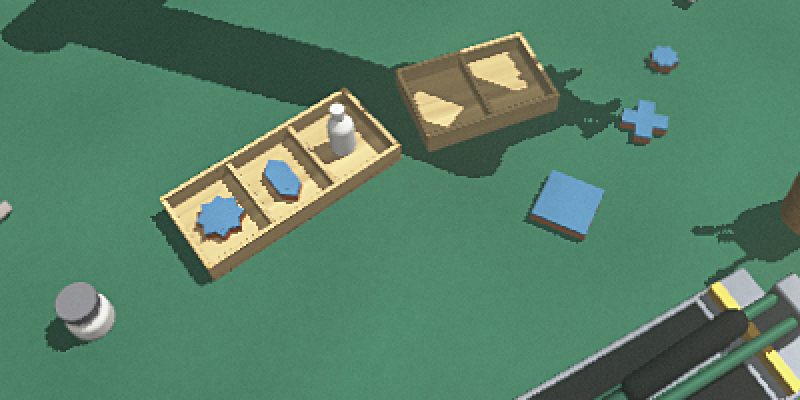

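The long tray is done: star (220,217), hexagon (282,180) and bottle upright (342,130), each in its own compartment. The hammer and cross are clear of the small star at (664,58). Picking that up.

Call:
drive_tool:
  steps:
    - {"translation":[0.06,-0.05,0.8],"angular":[0,0,0],"gripper":0.74}
    - {"translation":[0,0,0.9],"angular":[0,0,0],"gripper":0.74}
    - {"translation":[0,0,0.9],"angular":[0,0,0],"gripper":0.74}
    - {"translation":[0,0,0.7],"angular":[0,0,0],"gripper":0.74}
    - {"translation":[0,0,0.4],"angular":[0,0,0],"gripper":0.74}
    - {"translation":[0,0,0.2],"angular":[0,0,0],"gripper":0.74}
    - {"translation":[0,0,0],"angular":[0,0,0],"gripper":0.6}
    - {"translation":[0,0,0],"angular":[0,0,0],"gripper":0.5}
  force: 40

```text
t: 28.12
tool_pos: [0.5387, 0.4068, 0.004]
tool_rot: [1.975, 2.442, 0.004]
contact_force: [1.4, -0.4, 0.3]
opening: 0.0428
grip_force: 0.0
```

Call:
drive_tool:
  steps:
    - {"translation":[0,0,0],"angular":[0,0,0],"gripper":0.4}
    - {"translation":[0,0,0],"angular":[0,0,0],"gripper":0.2}
    - {"translation":[0,0,0],"angular":[0,0,0],"gripper":0.2}
    - {"translation":[0,0,0],"angular":[0,0,0],"gripper":0.2}
    - {"translation":[0,0,0],"angular":[0,0,0],"gripper":0.2}

```text
t: 28.75
tool_pos: [0.5389, 0.407, 0.0045]
tool_rot: [1.975, 2.442, 0.004]
contact_force: [-0.6, -0.2, 5.6]
opening: 0.0356
grip_force: 39.7
```

Call:
drive_tool:
  steps:
    - {"translation":[0,0,-0.3],"angular":[0,0,0],"gripper":0.2}
    - {"translation":[0,0,-0.7],"angular":[0,0,0],"gripper":0.2}
    - {"translation":[0,0,-1],"angular":[0,0,0],"gripper":0.2}
    - {"translation":[0,0,0],"angular":[0,0,0],"gripper":0.2}
    - {"translation":[0,0,0],"angular":[0,0,0],"gripper":0.2}

```text
t: 29.38
tool_pos: [0.5373, 0.4061, 0.0821]
tool_rot: [-1.975, -2.443, 0.001]
contact_force: [-0.0, 0.1, -0.8]
opening: 0.0357
grip_force: 40.0
```

```bash
python3 tilt.py;python3 leg.py .469 .1867 .083 -6.8;  python3 look.py l6
```

```text
[280. 280.] 3667 mid [0.537  0.4066 0.0907] normal [0.001 0.001 1.   ] top-TCP z 0.0101
t 29.43 pos [0.5368 0.4057 0.081 ] phi 12.08 tilt [-0.0022 -0.0013 -1.    ] F [-0.1  0.3 -0.9] open 0.0357 grip 40.0
-> 0.4690 0.1867 0.0830 phi -6.8 | turn wz total 2.360 rows 3 each 0.787 | shift total [-5.637 -1.035 -0.05 ] rows 6 each [-0.94  -0.173 -0.008]
0.03569086749132182 39.997708797454834 [-0.06288997  0.29010528 -0.92441515]
```

View pics/l6.png

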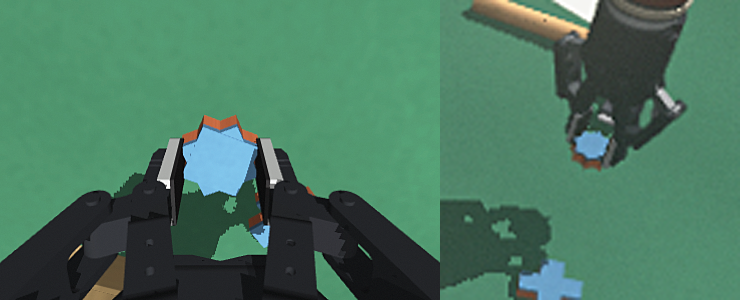

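The small star is held flat at (220,160), underside about 4 mm below the TCP. Moving to the short tray.

Call:
drive_tool:
  steps:
    - {"translation":[0,0,0],"angular":[0,0,0.79],"gripper":0.2}
    - {"translation":[0,0,0],"angular":[0,0,0.79],"gripper":0.2}
    - {"translation":[0,0,0],"angular":[0,0,0.78],"gripper":0.2}
    - {"translation":[-0.94,-0.17,0],"angular":[0,0,0],"gripper":0.2}
    - {"translation":[-0.94,-0.17,0],"angular":[0,0,0],"gripper":0.2}
    - {"translation":[-0.94,-0.17,0],"angular":[0,0,0],"gripper":0.2}
    - {"translation":[-0.94,-0.17,0],"angular":[0,0,0],"gripper":0.2}
    - {"translation":[-0.94,-0.17,0],"angular":[0,0,0],"gripper":0.2}

```text
t: 30.52
tool_pos: [0.4805, 0.2223, 0.0812]
tool_rot: [-2.348, -2.085, 0.003]
contact_force: [0.1, 0.1, -0.8]
opening: 0.0357
grip_force: 40.0
```

Call:
drive_tool:
  steps:
    - {"translation":[-0.94,-0.17,0],"angular":[0,0,0],"gripper":0.2}
    - {"translation":[0,0,0],"angular":[0,0,0],"gripper":0.2}
    - {"translation":[0,0,0],"angular":[0,0,0],"gripper":0.2}
    - {"translation":[0,0,0.5],"angular":[0,0,0],"gripper":0.2}
    - {"translation":[0,0,0.6],"angular":[0,0,0],"gripper":0.2}
    - {"translation":[0,0,0.4],"angular":[0,0,0],"gripper":0.2}
    - {"translation":[0,0,0.15],"angular":[0,0,0],"gripper":0.2}
    - {"translation":[0,0,0],"angular":[0,0,0],"gripper":0.2}

```text
t: 31.52
tool_pos: [0.4706, 0.1874, 0.0164]
tool_rot: [-2.349, -2.086, 0.001]
contact_force: [-0.1, 0.6, -0.3]
opening: 0.0353
grip_force: 40.0
```

```bash
python3 tilt.py;python3 leg.py .469 .1867 .010 -6.8
```

```text
[280. 280.] 3619 mid [0.4703 0.1882 0.0253] normal [0.005 0.002 1.   ] top-TCP z 0.0085
t 31.57 pos [0.471  0.1874 0.017 ] phi -6.78 tilt [ 7.e-04  2.e-04 -1.e+00] F [-0.7 -0.5 -0.4] open 0.0357 grip 40.0
-> 0.4690 0.1867 0.0100 phi -6.8 | turn wz total 0.002 rows 1 each 0.002 | shift total [-0.023 -0.048  0.174] rows 1 each [-0.023 -0.048  0.174]
```

Call:
drive_tool:
  steps:
    - {"translation":[0,0,0.07],"angular":[0,0,0],"gripper":0.2}
    - {"translation":[0,0,0.05],"angular":[0,0,0],"gripper":0.2}
    - {"translation":[0,0,0.03],"angular":[0,0,0],"gripper":0.2}
    - {"translation":[0,0,0.02],"angular":[0,0,0],"gripper":0.2}
    - {"translation":[0,0,0],"angular":[0,0,0],"gripper":0.2}
    - {"translation":[0,0,0],"angular":[0,0,0],"gripper":0.2}

```text
t: 32.33
tool_pos: [0.4707, 0.1871, 0.0104]
tool_rot: [2.349, 2.086, -0.0]
contact_force: [-2.8, -0.9, 4.5]
opening: 0.0357
grip_force: 40.5
```

Call:
drive_tool:
  steps:
    - {"translation":[0,0,0],"angular":[0,0,0],"gripper":0.5}
    - {"translation":[0,0,0],"angular":[0,0,0],"gripper":0.6}
    - {"translation":[0,0,0],"angular":[0,0,0],"gripper":0.6}
    - {"translation":[0,0,-0.4],"angular":[0,0,0],"gripper":0.6}
    - {"translation":[0,0,-0.9],"angular":[0,0,0],"gripper":0.6}
    - {"translation":[0,0,-0.9],"angular":[0,0,0],"gripper":0.6}
    - {"translation":[0,0,-0.9],"angular":[0,0,0],"gripper":1}
    - {"translation":[0,0,-0.9],"angular":[0,0,0],"gripper":1}

```text
t: 33.33
tool_pos: [0.4706, 0.1871, 0.1722]
tool_rot: [2.349, 2.085, 0.002]
contact_force: [0.1, 0.0, -0.7]
opening: 0.0843
grip_force: 0.0
```

Call:
drive_tool:
  steps:
    - {"translation":[-0.91,0.2,0],"angular":[0,0,0],"gripper":1}
    - {"translation":[-0.91,0.2,0],"angular":[0,0,0],"gripper":1}
    - {"translation":[-0.91,0.2,0],"angular":[0,0,0],"gripper":1}
    - {"translation":[-0.91,0.2,0],"angular":[0,0,0],"gripper":1}
    - {"translation":[-0.91,0.2,0],"angular":[0,0,0],"gripper":1}
    - {"translation":[-0.91,0.2,0],"angular":[0,0,0],"gripper":1}
    - {"translation":[-0.91,0.2,0],"angular":[0,0,0],"gripper":1}
    - {"translation":[-0.91,0.2,0],"angular":[0,0,0],"gripper":1}

```text
t: 34.33
tool_pos: [0.4998, -0.1109, 0.1711]
tool_rot: [2.348, 2.085, 0.001]
contact_force: [1.2, 0.3, 0.9]
opening: 0.0853
grip_force: 0.0
```

Call:
drive_tool:
  steps:
    - {"translation":[-0.91,0.2,0],"angular":[0,0,0],"gripper":1}
    - {"translation":[-0.91,0.2,0],"angular":[0,0,0],"gripper":1}
    - {"translation":[-0.91,0.2,0],"angular":[0,0,0],"gripper":1}
    - {"translation":[-0.91,0.2,0],"angular":[0,0,0],"gripper":1}
    - {"translation":[-0.91,0.2,0],"angular":[0,0,0],"gripper":1}
    - {"translation":[-0.91,0.2,0],"angular":[0,0,0],"gripper":1}
    - {"translation":[-0.91,0.2,0],"angular":[0,0,0],"gripper":1}
    - {"translation":[-0.91,0.2,0],"angular":[0,0,0],"gripper":1}

```text
t: 35.33
tool_pos: [0.5289, -0.4077, 0.1711]
tool_rot: [2.348, 2.085, 0.0]
contact_force: [0.6, 0.3, -0.1]
opening: 0.0854
grip_force: 0.0
```

Call:
drive_tool:
  steps:
    - {"translation":[0,0,0],"angular":[0,0,0],"gripper":1}
    - {"translation":[0,0,0],"angular":[0,0,0],"gripper":1}

```text
t: 35.58
tool_pos: [0.5287, -0.4059, 0.1703]
tool_rot: [2.349, 2.086, 0.001]
contact_force: [0.2, -0.0, -1.1]
opening: 0.0852
grip_force: 0.0
```

```bash
python3 wr.py w7; python3 leg.py .5315 -.406 .006 -6.8;python3 - <<'E'
from h import *
im=ctrl.get_image('wrist');W=cloud(im);m=(abs(W[...,0]-.532)<.05)&(abs(W[...,1]+.406)<.05)&(W[...,2]>.048)&(W[...,2]<.06)
p=W[m];print(len(p),((p.min(0)+p.max(0))/2).round(4),np.ptp(p,axis=0).round(4))
E
```

```text
t 35.62 pos [ 0.5287 -0.4055  0.1702] phi -6.77 tilt [ 2.e-04  2.e-04 -1.e+00] F [ 0.1  0.  -0.8] open 0.0853 grip 0.0
-> 0.5315 -0.4060 0.0060 phi -6.8 | turn wz total 0.004 rows 1 each 0.004 | shift total [-3.000e-03  7.000e-02  4.104e+00] rows 5 each [-0.001  0.014  0.821]
2190 [ 0.5319 -0.4055  0.0525] [0.0458 0.0462 0.0091]
```

View pics/w7.png

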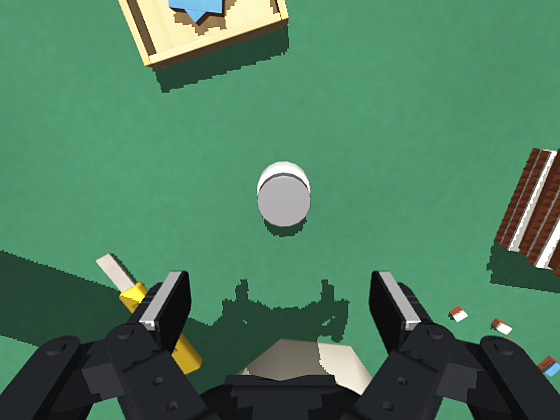

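The jar at (284,195) is centred. The knife at (150,300) and the white object at (310,355) lie behind, so I'll check their clearance.

```bash
python3 - <<'E'
from h import *
im=ctrl.get_image('wrist');W=cloud(im)
for n,(u0,u1,v0,v1) in {'sack':(245,360,342,372),'knife':(95,150,255,300)}.items():
    p=W[v0:v1,u0:u1].reshape(-1,3);p=p[p[:,2]>.005];print(n,len(p),p.min(0).round(3),p.max(0).round(3))
im=ctrl.get_image('scene');W=cloud(im);p=W[280:370,0:30].reshape(-1,3);p=p[p[:,2]>.01];print(p.min(0).round(3),p.max(0).round(3))
E
```

```text
sack 2677 [ 0.458 -0.635  0.005] [ 0.599 -0.594  0.048]
knife 1016 [ 0.323 -0.511  0.005] [ 0.477 -0.391  0.203]
[ 0.459 -0.662  0.01 ] [ 0.613 -0.595  0.075]
```

Call:
drive_tool:
  steps:
    - {"translation":[0,0.07,0.8],"angular":[0,0,0],"gripper":1}
    - {"translation":[0,0,0.9],"angular":[0,0,0],"gripper":1}
    - {"translation":[0,0,0.9],"angular":[0,0,0],"gripper":1}
    - {"translation":[0,0,0.8],"angular":[0,0,0],"gripper":1}
    - {"translation":[0,0,0.5],"angular":[0,0,0],"gripper":1}
    - {"translation":[0,0,0.2],"angular":[0,0,0],"gripper":1}
    - {"translation":[0,0,0],"angular":[0,0,0],"gripper":0.8}
    - {"translation":[0,0,0],"angular":[0,0,0],"gripper":0.7}
  force: 40

```text
t: 36.78
tool_pos: [0.5324, -0.4075, 0.0074]
tool_rot: [2.347, 2.084, 0.0]
contact_force: [0.8, 0.2, 0.5]
opening: 0.0602
grip_force: 0.0
```

Call:
drive_tool:
  steps:
    - {"translation":[0,0,0],"angular":[0,0,0],"gripper":0.62}
    - {"translation":[0,0,0],"angular":[0,0,0],"gripper":0.56}
    - {"translation":[0,0,0],"angular":[0,0,0],"gripper":0.4}
    - {"translation":[0,0,0],"angular":[0,0,0],"gripper":0.35}
    - {"translation":[0,0,0],"angular":[0,0,0],"gripper":0.35}
    - {"translation":[0,0,0],"angular":[0,0,0],"gripper":0.35}

```text
t: 37.52
tool_pos: [0.5323, -0.4076, 0.0074]
tool_rot: [2.347, 2.084, 0.0]
contact_force: [-0.7, 0.3, 6.6]
opening: 0.05
grip_force: 42.5
```

Call:
drive_tool:
  steps:
    - {"translation":[0,0,-0.3],"angular":[0,0,0],"gripper":0.35}
    - {"translation":[0,0,-0.6],"angular":[0,0,0],"gripper":0.35}
    - {"translation":[0,0,-0.9],"angular":[0,0,0],"gripper":0.35}
    - {"translation":[0,0,-0.9],"angular":[0,0,0],"gripper":0.35}
    - {"translation":[0,0,-0.9],"angular":[0,0,0],"gripper":0.35}
    - {"translation":[0,0,0],"angular":[0,0,0],"gripper":0.35}
    - {"translation":[0,0,0],"angular":[0,0,0],"gripper":0.35}

```text
t: 38.4
tool_pos: [0.5308, -0.4061, 0.1484]
tool_rot: [-2.348, -2.084, 0.0]
contact_force: [-0.4, 0.3, -1.6]
opening: 0.0496
grip_force: 41.8
```

```bash
python3 leg.py .458 .0973 .15 -6.8;  python3 look.py l8 scene
```

```text
t 38.4 pos [ 0.5308 -0.4061  0.1484] phi -6.8 tilt [-0.0015  0.0014 -1.    ] F [-0.4  0.3 -1.6] open 0.0496 grip 41.8
-> 0.4580 0.0973 0.1500 phi -6.8 | turn wz total 0.000 rows 0 each 0.000 | shift total [12.28  -3.298 -0.04 ] rows 13 each [ 0.945 -0.254 -0.003]
0.04959739456756876 41.83938610483892 [-0.40671513  0.3009003  -1.61004672]
```

View pics/l8.png

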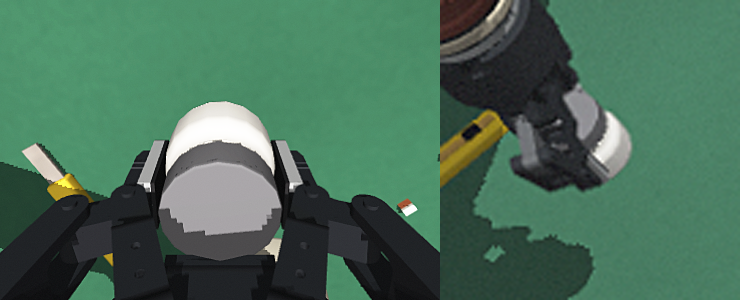

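The jar is held upright at (219,180). Carrying it to the short tray's free compartment.

Call:
drive_tool:
  steps:
    - {"translation":[0.88,-0.23,0],"angular":[0,0,0],"gripper":0.35}
    - {"translation":[0.88,-0.24,0],"angular":[0,0,0],"gripper":0.35}
    - {"translation":[0.88,-0.24,0],"angular":[0,0,0],"gripper":0.35}
    - {"translation":[0.88,-0.24,0],"angular":[0,0,0],"gripper":0.35}
    - {"translation":[0.88,-0.24,0],"angular":[0,0,0],"gripper":0.35}
    - {"translation":[0.88,-0.24,0],"angular":[0,0,0],"gripper":0.35}
    - {"translation":[0.88,-0.24,0],"angular":[0,0,0],"gripper":0.35}
    - {"translation":[0.88,-0.24,0],"angular":[0,0,0],"gripper":0.35}

```text
t: 39.5
tool_pos: [0.4877, -0.1165, 0.1478]
tool_rot: [-2.347, -2.084, 0.002]
contact_force: [0.3, 0.6, -0.9]
opening: 0.0498
grip_force: 41.9
```

Call:
drive_tool:
  steps:
    - {"translation":[0.88,-0.24,0],"angular":[0,0,0],"gripper":0.35}
    - {"translation":[0.88,-0.24,0],"angular":[0,0,0],"gripper":0.35}
    - {"translation":[0.88,-0.24,0],"angular":[0,0,0],"gripper":0.35}
    - {"translation":[0.88,-0.24,0],"angular":[0,0,0],"gripper":0.35}
    - {"translation":[0.88,-0.24,0],"angular":[0,0,0],"gripper":0.35}
    - {"translation":[0.84,-0.2,0],"angular":[0,0,0],"gripper":0.35}
    - {"translation":[0,0,0],"angular":[0,0,0],"gripper":0.35}
    - {"translation":[0,0,0],"angular":[0,0,0],"gripper":0.35}

```text
t: 40.5
tool_pos: [0.4575, 0.0964, 0.1486]
tool_rot: [-2.348, -2.086, 0.003]
contact_force: [0.1, -0.3, -1.1]
opening: 0.05
grip_force: 41.9
```

Call:
drive_tool:
  steps:
    - {"translation":[0,0,0.7],"angular":[0,0,0],"gripper":0.35}
    - {"translation":[0,0,0.8],"angular":[0,0,0],"gripper":0.35}
    - {"translation":[0,0,0.8],"angular":[0,0,0],"gripper":0.35}
    - {"translation":[0,0,0.5],"angular":[0,0,0],"gripper":0.35}
    - {"translation":[0,0,0.3],"angular":[0,0,0],"gripper":0.35}
    - {"translation":[0,0,0.1],"angular":[0,0,0],"gripper":0.35}
    - {"translation":[0,0,0],"angular":[0,0,0],"gripper":0.35}
    - {"translation":[0,0,0],"angular":[0,0,0],"gripper":0.35}

```text
t: 41.5
tool_pos: [0.459, 0.0967, 0.0227]
tool_rot: [2.348, 2.085, 0.002]
contact_force: [-0.3, -1.0, -2.0]
opening: 0.0497
grip_force: 41.8
```

```bash
python3 leg.py .458 .0973 .013 -6.8
```

```text
t 41.5 pos [0.459  0.0967 0.0227] phi -6.8 tilt [ 0.0019  0.     -1.    ] F [-0.3 -1.  -2. ] open 0.0497 grip 41.8
-> 0.4580 0.0973 0.0130 phi -6.8 | turn wz total -0.000 rows 0 each -0.000 | shift total [ 0.011 -0.028  0.243] rows 1 each [ 0.011 -0.028  0.243]
```

Call:
drive_tool:
  steps:
    - {"translation":[0,0,0.1],"angular":[0,0,0],"gripper":0.35}
    - {"translation":[0,0,0.06],"angular":[0,0,0],"gripper":0.35}
    - {"translation":[0,0,0.04],"angular":[0,0,0],"gripper":0.35}
    - {"translation":[0,0,0.03],"angular":[0,0,0],"gripper":0.35}
    - {"translation":[0,0,0],"angular":[0,0,0],"gripper":0.35}
    - {"translation":[0,0,0],"angular":[0,0,0],"gripper":0.35}

```text
t: 42.25
tool_pos: [0.4583, 0.0968, 0.0134]
tool_rot: [-2.349, -2.086, 0.001]
contact_force: [-2.7, -0.0, 6.0]
opening: 0.0497
grip_force: 42.5
```

Seated at 6 N. Releasing and retreating.

Call:
drive_tool:
  steps:
    - {"translation":[0,0,0],"angular":[0,0,0],"gripper":0.65}
    - {"translation":[0,0,0],"angular":[0,0,0],"gripper":0.74}
    - {"translation":[0,0,0],"angular":[0,0,0],"gripper":0.74}
    - {"translation":[0,0,0],"angular":[0,0,0],"gripper":0.74}
    - {"translation":[0,0,-0.5],"angular":[0,0,0],"gripper":0.74}
    - {"translation":[0,0,-0.9],"angular":[0,0,0],"gripper":0.74}
    - {"translation":[0,0,-0.9],"angular":[0,0,0],"gripper":0.74}
    - {"translation":[0,0,-0.9],"angular":[0,0,0],"gripper":0.74}

```text
t: 43.25
tool_pos: [0.458, 0.0967, 0.1415]
tool_rot: [-2.349, -2.086, 0.0]
contact_force: [0.3, -0.2, 0.3]
opening: 0.0631
grip_force: 0.0
```

Call:
drive_tool:
  steps:
    - {"translation":[0,0,-0.9],"angular":[0,0,0],"gripper":0.74}
    - {"translation":[0.6,0.7,-0.5],"angular":[0,0,0],"gripper":0.74}
    - {"translation":[0.6,0.8,0],"angular":[0,0,0],"gripper":0.74}
    - {"translation":[0.8,0.8,0],"angular":[0,0,0],"gripper":0.74}
    - {"translation":[0.8,0.8,0],"angular":[0,0,0],"gripper":0.74}
    - {"translation":[0.8,0.8,0],"angular":[0,0,0],"gripper":0.74}
    - {"translation":[0.8,0.8,0],"angular":[0,0,0],"gripper":0.74}
    - {"translation":[0,0,0],"angular":[0,0,0],"gripper":0.74}

```text
t: 44.25
tool_pos: [0.6667, 0.2506, 0.1947]
tool_rot: [-2.347, -2.087, 0.002]
contact_force: [-0.2, -0.1, -0.2]
opening: 0.0632
grip_force: 0.0
```

```bash
python3 - <<'E'
from h import *
im=ctrl.get_image('scene');cv2.imwrite('pics/s9.png',im['color'][120:320,60:460,::-1].repeat(2,0).repeat(2,1))
E
python3 leg.py
```

```text
t 44.3 pos [0.6658 0.2497 0.1951] phi -6.75 tilt [-2.e-03 -7.e-04 -1.e+00] F [ 0.5 -0.7 -0.7] open 0.0631 grip 0.0
```

View pics/s9.png

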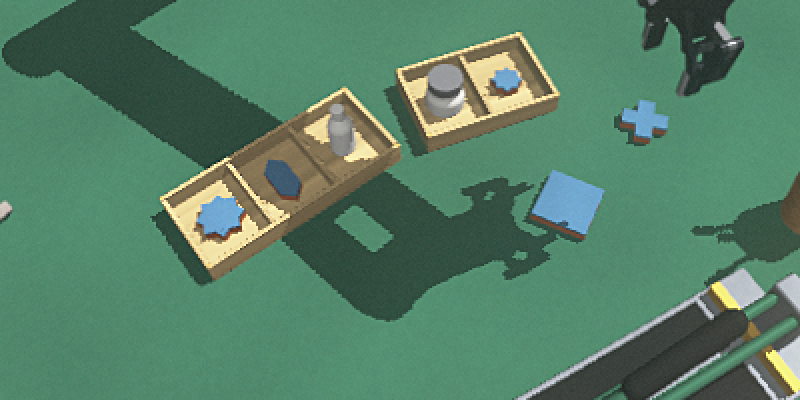

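The picture shows all five in place: jar (445,92) and small star (507,80) in the short tray, and star, hexagon and bottle in the long one. The cross and square have not moved, and the gripper is clear.

```bash
python3 -c "
from station import ctrl
print(ctrl.finish_job())"
```

```text
the job is handed in; nothing more can be done
None
```

The job is handed in at about 44 s: all five items are set down in separate compartments of their trays (tiles flat and glaze up, bottle and jar upright), and the cross and square tile were not moved.

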